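# Tension the tank clamp

## Robot

A 6-joint arm with a two-finger parallel gripper is mounted at the origin on a cart in front of the work surface, level with it; the furniture and walls round the work are solid. World frame = base frame: x ahead of the robot, y to its left, z up, the work surface at z = 0. Lengths are in m, angles in degrees, forces in N, time in s.
With the tool pointing down it reaches from about 0.425 to 0.925 m from the base axis. Payload 12.5 kg.
Tool frame: the origin (TCP) lies on the centre line of the jaws, within the pads' length; the fingertips stand 17 mm ahead of it and the grasp point (between the pads) lies 2 mm behind it (arm.tips_ahead is the distance from the TCP to the fingertips, in m); y points along the fingers, z is the direction in which the jaws open and shut, and the axes are right-handed (so a half turn about y gives the same grasp; the last joint's range is limited). The gripper opens to 85 mm and grips with 20 to 120 N. Pads are 22 mm wide; open, the fingers measure 114 mm over their backs; the gripper's body (76 mm by 85 mm) begins 54 mm behind the grasp point. The pads swing forward as they close: fully open they stand 13 mm farther back than shut.
Start: joints at [63.85, 28.126, 89.318, -0, 62.55, -6.05], TCP at [0.215, 0.587, 0.248] pointing down, gripper open.
Joint ranges: [-177.58, 177.58], [-47.91, 125.51], [2.72, 160], [-65.01, 245.01], [3.68, 167.84], [-153.87, 153.87]. Speed limits (degrees/s): [127.2, 127.2, 159.86, 180, 180, 180].

## Interface

Orientations are given as a 3x3 rotation matrix whose columns are the frame's x, y, z axes.
In Python, from station import arm gives the robot as it stands.
- The arm moves only by the tool carry_out, never from a script. Its argument "plan" is one flat list of numbers, 5 for each row, row after row: the shift along the tool's x, y, z in units of 40 mm (1.0 is 40 mm), then the turn about the tool's y in units of 6 degrees (1.0 is 6 degrees), then the finger opening in mm, from 0 to 85.4. A call has 1 to 20 rows; each row is the pose to reach, as a shift and turn from the pose commanded when the call began, along the tool's axes at that moment; what a row does not reach only later rows make up. A row lasts 1/12 s, in which the tool goes at most 41.7 mm and 7.16 degrees, less where a joint would pass 70% of its speed; a pose out of reach is approached as far as the arm can. A call with a gripper value outside its range is refused whole. The fingers move at their own pace and stop on an object; "squeeze" is the grip in N (left out, the last holds). Time passes only in rows, so rows that repeat a pose let the fingers close. It gives the time, the measured TCP pose, the force and the opening at its end, in the units of the state.
- arm.observe(): the state, without advancing time (a new reading comes with each control period).
- arm.get_image(name): name is "scene" or "top" or "wrist"; returns a dict with "color" (420x560x3 uint8, red, green, blue), "fovy" (degrees; the focal length in pixels is half the picture's height over the tangent of half this angle, whatever the lens; pixels are square), "cx", "cy" (the principal point, pixels), "position" and "rotation" of the camera in the world. Camera axes: x right, y down, z forward; pixel columns grow to the right and rows downward; lengths in m; the calibration is good to about 2 mm. A picture is of the moment at which its call begins. There is no depth.
- arm.close_job(): hands the job in, once; it reports no verdict.
Trained networks look in the newest picture that a camera, given by its name, has taken for a name from the list of things; names that differ only in an ending like _2 or _b are one class to them, and where a whole thing is asked for, a point or a joint stands for the part that bears it (a point fixed in the world has none). Each returns a list of dicts, best first, with "conf" (0 to 1); they miss things now and then, are a little off and sometimes report something else, mostly with a low value. They report only what shows in the picture. A call takes as long as a camera call. They do not tell look-alikes from the thing itself.
- arm.look_for(camera, query): "bbox" ([left, top, right, bottom] in pixels, round what is visible of it).
- arm.trace(camera, query): "mask" (420x560 bool, what is visible of it) and "bbox" ([left, top, right, bottom] in pixels, round what is visible of it).
The state is a dict: "clock": time; "joints": joint angles; "joint_velocities": joint speeds; "effort": joint torques, N m; "tcp_pos": TCP position; "tcp_rot": TCP orientation; "contact_force": force on the tool from outside, world axes, zero at the start; "wrist_torque": the same for the moment, N m; "grip_width": finger opening in m.
Only numpy, scipy, OpenCV 4.12 (cv2) and the standard library are available. Lean on these libraries where they do the work, as an engineer would, in place of code of your own. Each camera call takes 0.05 s, during which the arm holds its last target. There are 200 camera calls.

## Task

Stand the small developing tank upright on the clamp's base plate between the ram and the vee jaw, and let go of it. Then wind the clamp's tension wheel clockwise (seen from above) by its handle until the tank sits in the vee and the wheel has gone firm, taking about 5 N more push at the handle than when it runs free; with more than 7 N extra the tank is overtightened. Let go of the wheel and leave the things standing round the clamp where they are.

Things in the scene. Friction and masses are not known exactly. Their poses are not given: they have to be found in the camera images.
- tank_cap (a point): Developing tank: black upright cylinder 116 mm high, about 0.3 kg; body 66 mm in diameter, lid (80 to 100 mm above its foot) 68 mm, on top a fixed cap 44 mm in diameter and 16 mm high by which it can be lifted from above. The point is the cap's middle, on the axis, 108 mm above the foot; z = axis. Starts on the bench left or right of the clamp.
- clamp: Grey clamp, fixed to the bench: base plate 110 x 268 mm, top 12 mm above the bench. Origin on the bench; y (level) runs along the clamp from the gear box with the wheel (its end at y = -170 mm) to the vee jaw. Between them the ram's flat jaw, 56 mm wide, top 74 mm above the bench, moves along y; a tank seated in the vee starts 11 to 26 mm clear of it.
- vee_jaw: Fixed vee jaw of the clamp: aluminium block with two rubber-faced plates, top 77 mm above the bench. Origin on the base plate (12 mm above the bench) where the axis of a seated tank stands; y points away from the ram into the vee, z up. The plates touch the tank 34 degrees either side of +y. The jaw's place along the clamp varies by 4 mm either way.
- wheel_axis (a point): Tension wheel: dark steel handwheel, 111 mm across, lying level on the gear box; the point is on its upright axis at the height of the handle's middle (122 mm above the bench). Clockwise from above drives the ram to the vee, 4 mm per rad. It rubs (7 N at the handle while turning free, 3 to 4 N left when halted) and stays where it is left. Once the tank is seated a spring adds 3.5 N per rad.
- handle_centre (a point): Upright black handle on the wheel, a cylinder 22 mm in diameter and 42 mm high, 45 mm from the wheel's axis; the point is its centre. It spins on its pin, and the pin gives up to 6 mm along the wheel's radius against a soft spring (0.6 N per mm), so it can be held while led round a circle. Its foot is 5 mm above the rim. The first 2.8 rad run free; firm comes after 0.65 to 1.3 turns.
- bottle: Bystander: dark chemical bottle, 47 x 56 x 158 mm; origin under its middle.
- canister_a: Bystander: light film canister, 34 mm in diameter, 51 mm high; origin under its middle.
- canister_b: Bystander: black film canister, 34 mm in diameter, 51 mm high; origin under its middle.
- lens_jar: Bystander: lens in a jar with dark lid, 54 mm in diameter, 42 mm high; origin under its middle.
- magnifier: Bystander: film loupe, 42 mm in diameter, 48 mm high; origin under its middle.
Not all that is in view belongs to the job. What is shaped like the part that bears tank_cap but pink or turquoise is not meant.

How it is judged (in metres and radians):
On the way, in this order (a step that is already met when the one before it is completed fails the run):
1. the tank stands upright on the base plate between ram and vee, let go (horizontal distance between tank_cap and vee_jaw below 0.03 m and z of tank_cap in the frame of vee_jaw below 0.112 m and angle between tank_cap's own z axis and vertical below 0.1 rad and contact force between the fingers and tank below 0.1 N), for 0.2 s.
2. the wheel is wound firm: the tank bears on the vee jaw with at least 42 N (contact force between tank and vee_jaw above 42 N), for 0.2 s.
At the end, for the whole second after the job is handed in: The tank stands upright (within 0.06 rad) on the base plate, within 6 mm of its seat in the vee jaw, and is pressed on the vee jaw with 40 to 85 N (contact force between tank and vee_jaw between 40 and 85 N and horizontal distance between tank_cap and vee_jaw below 0.006 m and z of tank_cap in the frame of vee_jaw below 0.112 m and angle between tank_cap's own z axis and vertical below 0.06 rad); the robot touches nothing.
It fails at once if overtightened: the tank is pressed on the vee jaw with more than 100 N (contact force between tank and vee_jaw above 100 N).
It fails at once if the tank is toppled (angle between tank_cap's own z axis and vertical above 0.5 rad).
It fails at once if a bystander is shifted by more than 30 mm or toppled (distance of any of bottle, canister_a, canister_b, lens_jar, magnifier from where it was at the start of the episode above 0.03 m or angle between bottle's own z axis and vertical above 0.5 rad).
It also fails if it takes over 72 s, if anything falls off the work surface, if the arm or the gripper's body presses on something with over 40 N, if the wrist force passes 120 N, or if a joint passes its speed limit or range.

## Working session

There is one attempt and no reset: what is moved stays moved. The work goes in short steps, Python scripts to look and compute and a tool call to move; the robot and the scene stay as the last step left them, time stands still between calls to the robot, and variables do not carry over. Pictures are saved under pics/ and viewed, about 8 in all and at most 12, crops included, and the job is handed in when it is done.

Besides the shell and the picture viewer there is one more tool, called in YAML: its name, and indented under it one key for each argument. carry_out: Moves the arm, as the interface text tells. Its arguments: {"type":"object","properties":{"plan":{"type":"array","items":{"type":"number"}},"squeeze":{"type":"number"}},"required":["plan"]}

```bash
ls; mkdir -p pics; python3 - <<'E'
from station import arm
import cv2, numpy as np
s=arm.observe(); print(s['clock'],s['tcp_pos'],np.round(s['tcp_rot'],3).tolist(),arm.tips_ahead)
ims=[]
for n in ("scene","top"):
    i=arm.get_image(n); print(n,i['fovy'],i['cx'],i['cy'],np.round(i['position'],4).tolist(),np.round(i['rotation'],4).tolist())
    cv2.imwrite(f'pics/{n}0.png',i['color'][:,:,::-1])
    for q in ("tank_cap","clamp","vee_jaw","handle_centre","bottle","canister_a","lens_jar","magnifier"):
        print(q,[(np.round(d['bbox']).tolist(),round(d['conf'],2)) for d in arm.look_for(n,q)][:4])
E
```

```text
pics
0.0 [0.21465906 0.58675279 0.24770927] [[0.939, -0.0, 0.344], [-0.344, -0.001, 0.939], [-0.0, -1.0, -0.001]] 0.017
scene 47.237075695850834 276.41091447466033 211.7708946427275 [0.1888, -0.6614, 0.9916] [[0.8996, -0.3357, 0.2794], [-0.4367, -0.6904, 0.5767], [-0.0007, -0.6408, -0.7677]]
tank_cap [([239.0, 101.0, 265.0, 142.0], 0.93), ([174.0, 122.0, 201.0, 162.0], 0.77), ([217.0, 128.0, 244.0, 171.0], 0.6)]
clamp [([254.0, 186.0, 321.0, 269.0], 0.58)]
vee_jaw [([260.0, 173.0, 292.0, 201.0], 0.79), ([216.0, 131.0, 244.0, 172.0], 0.71)]
handle_centre [([271.0, 212.0, 278.0, 230.0], 0.55)]
bottle [([328.0, 311.0, 362.0, 361.0], 0.87), ([252.0, 190.0, 317.0, 268.0], 0.51)]
canister_a [([177.0, 181.0, 190.0, 200.0], 0.78), ([272.0, 133.0, 284.0, 154.0], 0.63), ([252.0, 190.0, 320.0, 268.0], 0.19)]
lens_jar [([359.0, 284.0, 387.0, 313.0], 0.59)]
magnifier [([247.0, 308.0, 266.0, 337.0], 0.94)]
top 50.560358486894316 264.2934663970959 214.6552565543784 [0.3374, -0.003, 1.3937] [[0.0281, -0.9896, 0.1409], [-0.9996, -0.0273, 0.0077], [-0.0037, -0.1411, -0.99]]
tank_cap [([122.0, 232.0, 150.0, 262.0], 0.83), ([152.0, 204.0, 184.0, 227.0], 0.81), ([124.0, 170.0, 155.0, 201.0], 0.8)]
clamp [([211.0, 188.0, 303.0, 235.0], 0.84)]
vee_jaw [([218.0, 190.0, 233.0, 214.0], 0.52)]
handle_centre [([270.0, 220.0, 278.0, 230.0], 0.43)]
bottle [([361.0, 212.0, 393.0, 236.0], 0.92)]
canister_a [([182.0, 269.0, 196.0, 280.0], 0.63)]
lens_jar [([342.0, 176.0, 364.0, 197.0], 0.67)]
magnifier [([325.0, 262.0, 337.0, 278.0], 0.66)]
```

View pics/top0.png

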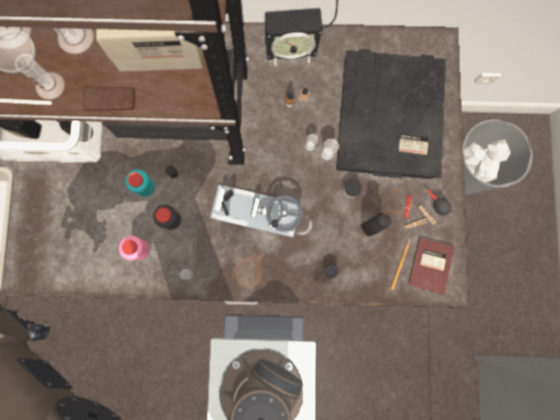

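View pics/scene0.png

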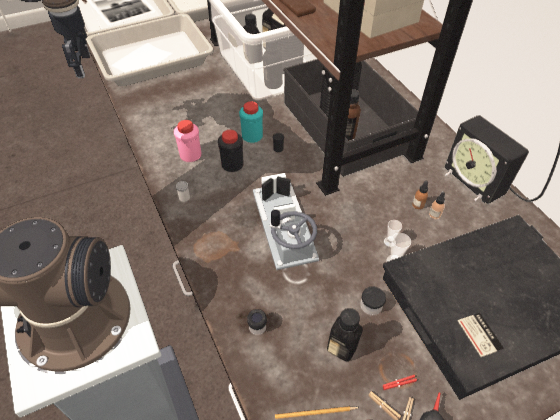

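The top view shows the black tank at (166,216), with look-alikes at (133,248) pink and (140,182) turquoise. The clamp spans (213–303, 188–235), with the vee at left (~225,203), the wheel at (285,212) and the handle at about (274,225). In the scene view the tank is at (231,150), the vee jaw at (275,187) and the handle at (275,218).

```bash
cat > h.py <<'E'
from station import arm
import cv2, numpy as np
def f(i): return 210/np.tan(np.radians(i['fovy']/2))
def ray(i,u,v):
    return np.array(i['rotation'])@np.array([(u-i['cx'])/f(i),(v-i['cy'])/f(i),1])
def at(i,u,v,z):
    d=ray(i,u,v); p=np.array(i['position']); return p+d*(z-p[2])/d[2]
def proj(i,p):
    c=np.array(i['rotation']).T@(np.array(p)-i['position']); return f(i)*c[:2]/c[2]+[i['cx'],i['cy']]
def red(i,box):
    l,t,r,b=box; c=i['color'][t:b,l:r].astype(int)
    m=(c[...,0]>110)&(c[...,1]<70)
    y,x=np.nonzero(m); return x.mean()+l,y.mean()+t,m.sum()
def tool(p):  # world target -> shift in tool axes, units of 40 mm
    s=arm.observe(); return np.array(s['tcp_rot']).T@(np.array(p)-s['tcp_pos'])/0.04
E
python3 - <<'E'
from h import *
S=arm.get_image('scene');T=arm.get_image('top')
for i,b in ((S,(216,125,246,172)),(T,(150,200,184,230))):
    u,v,n=red(i,b); print('red',u,v,n,at(i,u,v,.112))
# clamp points
for n,i in (('scene',S),('top',T)):
    for q,z in (('handle_centre',.122),('wheel_axis',.1),('vee_jaw',.05),('clamp',.04),('tank_cap',.06)):
        for d in arm.trace(n,q)[:3]:
            y,x=np.nonzero(d['mask']); print(n,q,round(d['conf'],2),d['bbox'],x.mean().round(1),y.mean().round(1),at(i,x.mean(),y.mean(),z).round(3))
a=cv2.resize(T['color'][170:250,140:320],None,fx=4.4,fy=4.4,interpolation=cv2.INTER_CUBIC)
b=cv2.resize(S['color'][165:275,240:330],None,fx=5,fy=5,interpolation=cv2.INTER_CUBIC)
cv2.imwrite('pics/a.png',a[:,:,::-1])
cv2.imwrite('pics/b.png',b[:,:,::-1])
E
```

```text
red 229.8494623655914 138.20430107526883 93 [0.50885651 0.29098888 0.112     ]
red 163.09722222222223 214.40277777777777 72 [0.51246202 0.30179202 0.112     ]
scene wheel_axis 0.36 [262.3, 174.4, 289.9, 199.3] 274.9 185.3 [0.548 0.089 0.1  ]
scene vee_jaw 0.68 [260.7, 173.5, 289.8, 198.4] 274.6 185.4 [0.567 0.131 0.05 ]
scene clamp 0.91 [253.8, 184.3, 320.9, 271.1] 286.7 229.2 [ 0.534 -0.009  0.04 ]
scene tank_cap 0.97 [238.1, 101.8, 262.3, 143.1] 251.3 121.6 [0.614 0.388 0.06 ]
scene tank_cap 0.79 [172.7, 121.1, 200.1, 161.1] 187.8 140.6 [0.415 0.391 0.06 ]
scene tank_cap 0.74 [215.1, 127.3, 241.6, 170.0] 231.0 150.2 [0.512 0.299 0.06 ]
top handle_centre 0.37 [268.5, 218.6, 278.4, 228.1] 274.4 223.0 [ 0.495 -0.023  0.122]
top wheel_axis 0.61 [212.5, 185.1, 309.1, 237.8] 260.7 211.0 [0.532 0.018 0.1  ]
top wheel_axis 0.55 [268.5, 217.1, 279.0, 227.6] 274.1 222.8 [ 0.498 -0.022  0.1  ]
top vee_jaw 0.58 [215.5, 192.5, 232.9, 214.7] 223.9 200.4 [0.57  0.132 0.05 ]
top clamp 0.79 [211.1, 188.0, 303.4, 236.8] 261.5 211.6 [0.539 0.016 0.04 ]
top clamp 0.46 [217.3, 191.7, 234.4, 213.1] 223.6 200.3 [0.571 0.135 0.04 ]
top tank_cap 0.68 [117.9, 235.9, 149.9, 259.9] 134.1 247.9 [0.416 0.395 0.06 ]
top tank_cap 0.59 [153.0, 205.4, 183.4, 231.9] 166.6 216.8 [0.513 0.303 0.06 ]
top tank_cap 0.55 [122.9, 171.8, 156.7, 198.9] 139.5 183.0 [0.615 0.392 0.06 ]
```

View pics/a.png

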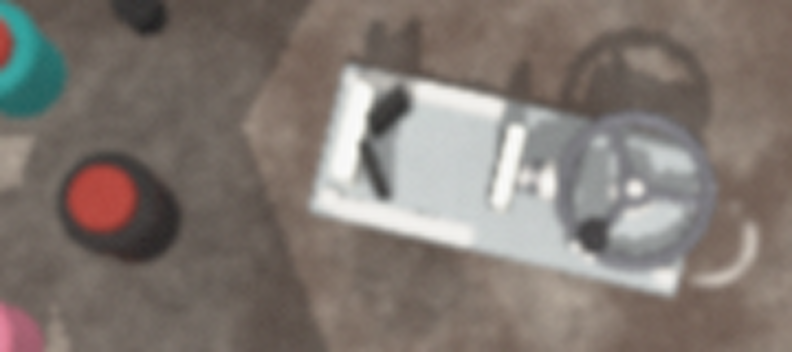

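The crop shows the tank's red cap centre at crop (102,198). The wheel hub is at (634,188), the handle top at (594,235) and the ram face at (498–525, 125–210). The vee plates are at (390,110) and (374,165), and the base plate corners at (345,65), (312,212) and (677,295).

```bash
python3 - <<'E'
from h import *
T=arm.get_image('top');S=arm.get_image('scene')
c=lambda x,y,z: at(T,140+x/4.4,170+y/4.4,z).round(4)
for n,x,y,z in (('hub',634,188,.098),('handletop',594,235,.143),('TL',345,65,.012),('BL',312,212,.012),('BR',677,295,.012),('ram top mid',510,167,.074)):
    print(n,c(x,y,z))
print('leg',at(S,330,190,0),at(S,420,158,0))
print(tool([.512,.300,.22]))
E
```

```text
hub [ 0.5292 -0.051   0.098 ]
handletop [ 0.4912 -0.0243  0.143 ]
TL [0.6257 0.1559 0.012 ]
BL [0.5183 0.1748 0.012 ]
BR [ 0.4662 -0.0863  0.012 ]
ram top mid [0.5449 0.033  0.074 ]
leg [ 7.18994464e-01  8.93838711e-02 -1.11022302e-16] [1.02339685 0.08423097 0.        ]
[ 9.44339176  0.70793057 -4.18405644]
```

View pics/b.png

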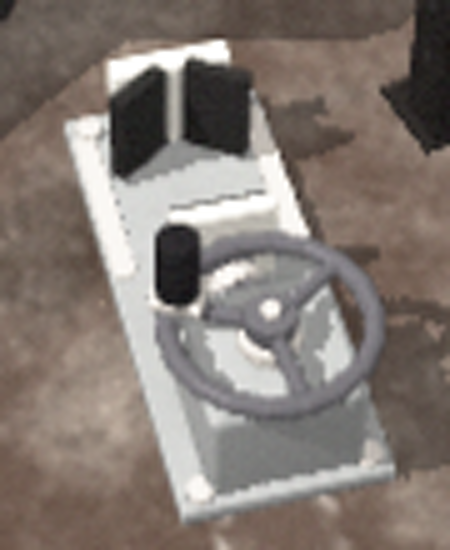

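In this crop the handle top is at about (178,235) and the hub at (270,310). The vee plates are at (138,120) and (217,105), and the ram's top edge is at (170–275, 190–220). The clamp's y axis is about (0.196, 0.981). Next I move to a viewpoint over the clamp.

```bash
python3 - <<'E'
from h import *
print(tool([.49,.06,.33]))
W=arm.get_image('wrist'); print(W['fovy'],(np.array(arm.observe()['tcp_rot']).T@(np.array(W['position'])-arm.observe()['tcp_pos'])).round(3), (np.array(arm.observe()['tcp_rot']).T@W['rotation']).round(3).tolist())
E
```

```text
[ 10.98880343  -2.04268622 -10.00735534]
71.21905751687716 [-0.07  -0.126  0.001] [[0.001, 0.961, 0.276], [0.0, -0.276, 0.961], [1.0, -0.001, -0.001]]
```

carry_out:
  plan: [11,0,-10,0,85,11,0,-10,0,85,11,0,-10,0,85,11,0,-10,0,85,11,0,-10,0,85,11,0,-10,0,85,11,0,-10,0,85,11,0,-10,0,85,11,0,-10,0,85,11,0,-10,0,85,11,0,-10,0,85,11,0,-10,0,85,11,0,-10,0,85,11,0,-10,0,85,11,0,-10,0,85,11,0,-10,0,85,11,0,-10,0,85,11,0,-10,0,85]

```text
clock: 3.15
tcp_pos: [0.4899, 0.061, 0.2483]
tcp_rot: [[0.939, -0.0, 0.343], [-0.343, 0.0, 0.939], [-0.0, -1.0, 0.0]]
contact_force: [0.6, -0.8, 0.4]
grip_width: 0.0849
```

```bash
python3 - <<'E'
from h import *
import pickle
W=arm.get_image('wrist'); pickle.dump(W,open('w1.pkl','wb'))
cv2.imwrite('pics/w1.png',W['color'][:,:,::-1])
print(arm.observe()['clock'],arm.observe()['tcp_pos'],arm.observe()['contact_force'])
E
```

```text
3.2 [0.48990497 0.06123217 0.24835801] [ 0.89532512 -0.06028206 -0.03767879]
```

View pics/w1.png

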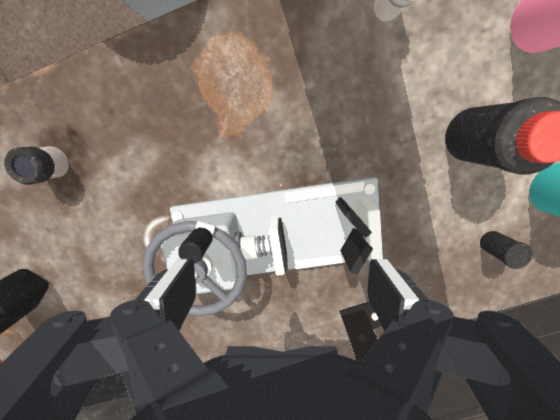

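The wrist view shows the clamp plate with corners at (171,208), (377,180) and (382,262). The handle top is at about (205,232), the wheel hub at (203,268), the ram face at about (283,243) and the vee plates at (353,217) and (356,250). The tank cap is at (540,137).

```bash
python3 - <<'E'
from h import *
import pickle
W=pickle.load(open('w1.pkl','rb'))
for n,u,v in (('l',171,208),('t',377,180),('r',382,262)): print(n,at(W,u,v,.012).round(4))
y=np.array([.196,.981]);x=np.array([.981,-.196]);O=np.array([.5535,.0697])
P=lambda a,b,z: proj(W,[*(O+a*x+b*y),z])
k=3
a=cv2.resize(W['color'][165:325,135:395],None,fx=k,fy=k,interpolation=cv2.INTER_CUBIC)
tr=lambda p: tuple(int(t) for t in (np.array(p)-[135,165]+.5)*k)
def line(p,q,c): cv2.line(a,tr(P(*p)),tr(P(*q)),c,1)
cs=[(-.055,-.17,.012),(.055,-.17,.012),(.055,.098,.012),(-.055,.098,.012)]
for i in range(4): line(cs[i],cs[(i+1)%4],(255,0,0))
s=.022 # seat guess
for t in np.radians([34,-34]):
    c=np.array([np.sin(t)*.033,s+np.cos(t)*.033]);d=np.array([np.cos(t),-np.sin(t)])*.02
    for z in (.077,):line((*(c-d),z),(*(c+d),z),(0,255,0))
for r,z,col in ((.055,.09,(255,0,255)),(.045,.122,(255,255,0))):
    for k2 in range(24):
        t=k2*np.pi/12; line((r*np.cos(t),-.123+r*np.sin(t),z),(r*np.cos(t+.26),-.123+r*np.sin(t+.26),z),col)
cv2.imwrite('pics/w1c.png',a[:,:,::-1])
E
```

```text
l [ 0.4693 -0.0816  0.012 ]
t [0.525  0.1755 0.012 ]
r [0.6358 0.1527 0.012 ]
```

View pics/w1c.png

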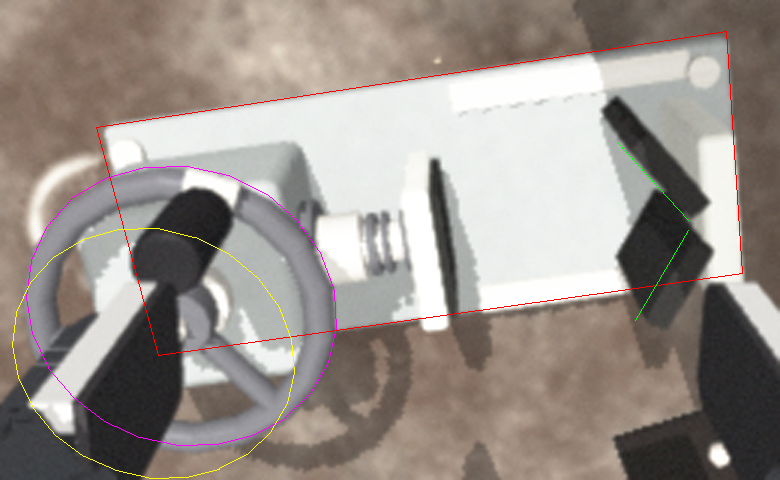

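The overlay shows the plate and wheel agreeing within 2–5 mm. The upper vee plate's inner top edge runs from (603,112) to (690,212), and the lower one's from (712,255) to (665,325). The ram face's top edge runs from (430,160) to (455,310), and the handle's top end is at about (163,262).

```bash
python3 - <<'E'
from h import *
import pickle
W=pickle.load(open('w1.pkl','rb'))
g=lambda x,y,z: at(W,135+x/3-.33,165+y/3-.33,z)
up=[g(603,112,.077)[:2],g(690,212,.077)[:2]]; lo=[g(712,255,.077)[:2],g(665,325,.077)[:2]]
dirs=[];rhs=[];N=[]
for p,q in (up,lo):
    d=(q-p)/np.linalg.norm(q-p); n=np.array([d[1],-d[0]]); n=n if n[1]>0 else -n   # outward (+y)
    N.append(n); rhs.append(n@p-.033)
s=np.linalg.solve(N,rhs)
ang=[np.degrees(np.arctan2(n[0],n[1])) for n in N]
print('seat',s,'normals deg',ang,'bisector',np.mean(ang), 'up',up,'lo',lo)
print('ram',g(430,160,.074),g(455,310,.074),g(443,235,.074))
print('handle top',g(163,262,.143),'foot',g(212,200,.101))
print('wheel centre',g(177,310,.093))
i=W;d=[t for t in arm.trace('wrist','tank_cap')]
for t in d:
    print(t['bbox'],t['conf'])
u,v,n=red(W,(500,100,560,170));print('cap red',u,v,at(W,u,v,.116))
for q in('bottle','canister_a','lens_jar','magnifier'):
    for n in('top',):
        T=arm.get_image('top')
        for t in arm.look_for(n,q)[:2]:
            b=t['bbox'];print(q,t['conf'],at(T,(b[0]+b[2])/2,(b[1]+b[3])/2,.03).round(3))
print('above tank',tool([.512,.3,.22]))
E
```

```text
seat [0.56756815 0.09826917] normals deg [np.float64(-21.69976831582591), np.float64(48.32128862816005)] bisector 13.310760156167069 up [array([0.51465296, 0.11272885]), array([0.56089792, 0.13113174])] lo [array([0.57981009, 0.1341464 ]), array([0.60115222, 0.11017459])]
ram [0.51120361 0.04973861 0.074     ] [0.56978125 0.03807374 0.074     ] [0.53981682 0.04422522 0.074     ]
handle top [ 0.49369105 -0.02399377  0.143     ] foot [ 0.49165589 -0.01928572  0.101     ]
wheel centre [ 0.52693762 -0.05081357  0.093     ]
[512.7, 3.0, 558.5, 50.7] 0.93
[531.3, 160.7, 560.0, 216.6] 0.71
[143.4, 174.9, 376.4, 316.0] 0.6
cap red 525.361224489796 140.71632653061224 [0.5069969  0.27770582 0.116     ]
bottle 0.55 [ 0.527 -0.054  0.03 ]
canister_a 0.56 [0.663 0.306 0.03 ]
lens_jar 0.62 [ 0.628 -0.258  0.03 ]
magnifier 0.52 [ 0.364 -0.198  0.03 ]
above tank [-1.55082855  0.70828823  5.81288192]
```

carry_out:
  plan: [-1.55,1.2,5.8,0,85,-1.55,1.2,5.8,0,85,-1.55,1.2,5.8,0,85,-1.55,1.2,5.8,0,85,-1.55,1.2,5.8,0,85,-1.55,1.2,5.8,0,85,-1.55,1.2,5.8,0,85,-1.55,1.2,5.8,0,85,-1.55,1.2,5.8,0,85,-1.55,1.2,5.8,0,85]

```text
clock: 4.48
tcp_pos: [0.5121, 0.2984, 0.2006]
tcp_rot: [[0.939, 0.0, 0.344], [-0.344, 0.0, 0.939], [0.0, -1.0, 0.0]]
contact_force: [0.7, -0.8, 0.7]
grip_width: 0.0849
```

```bash
python3 - <<'E'
from h import *
W=arm.get_image('wrist'); o=arm.observe(); print(o['clock'],o['tcp_pos'],o['contact_force'])
c=W['color'].astype(int); m=((c[...,0]>110)&(c[...,1]<70)).astype(np.uint8)
n,l,st,ce=cv2.connectedComponentsWithStats(m)
for k in range(1,n):
    if st[k,4]>60:
        x,y,w,h=st[k,:4]; print(st[k],at(W,*ce[k],.116).round(4),at(W,x+w/2-.5,y+h/2-.5,.116).round(4))
print(tool([.512,.3,.125]))
cv2.imwrite('pics/w2.png',W['color'][:,:,::-1])
E
```

```text
4.5333 [0.5122022  0.29822798 0.20071867] [-0.52421471 -0.25104773 -0.07899893]
[333  34  44  46 244] [0.4254 0.3761 0.116 ] [0.4219 0.3825 0.116 ]
[256 191  42  36 206] [0.4931 0.3006 0.116 ] [0.5002 0.2993 0.116 ]
[-0.02058233  1.89297012  0.03939256]
```

View pics/w2.png

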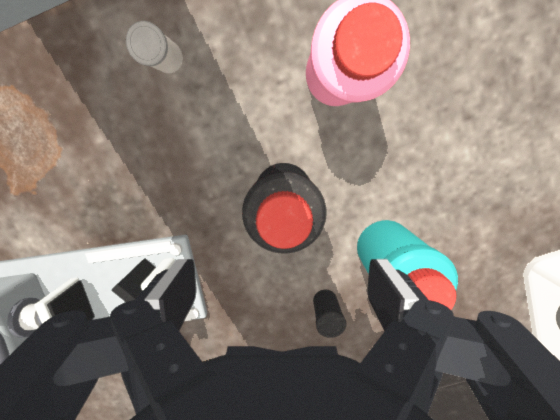

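The tank cap centre is at (285,221) with a diameter of about 58 px. The pink look-alike at (367,40) and the turquoise one at (432,290) are clear of the fingers, and so is the black canister at (330,312).

```bash
python3 - <<'E'
from h import *
W=arm.get_image('wrist')
c=W['color'].astype(int)[180:255,245:330]; m=(c[...,0]>100)&(c[...,0]>c[...,1]*2)
y,x=np.nonzero(m);(u,v),r=cv2.minEnclosingCircle(np.stack([x,y],1).astype(np.float32));print(u+245,v+180,r)
p=at(W,u+245,v+180,.116);print(p,at(W,285,221,.116),tool([p[0],p[1],.122]),arm.tips_ahead)
E
```

```text
283.8732261657715 219.2228012084961 28.827537536621094
[0.51018406 0.30143677 0.116     ] [0.51179793 0.30175111 0.116     ] [-0.07784287  1.96973411  0.05626456] 0.017
```

carry_out:
  plan: [-0.05,1,0.06,0,85,-0.05,1.95,0.06,0,85,-0.05,1.95,0.06,0,85,-0.05,1.95,0.06,0,85,-0.05,1.95,0.06,0,30,-0.05,1.95,0.06,0,30,-0.05,1.95,0.06,0,30,-0.05,1.95,0.06,0,30,-0.05,1.95,0.06,0,30,-0.05,1.95,0.06,0,30,-0.05,1.95,0.06,0,30,-0.05,1.95,0.06,0,30,-0.05,1.95,0.06,0,30,-0.05,1.95,0.06,0,30]
  squeeze: 40

```text
clock: 5.75
tcp_pos: [0.5116, 0.3023, 0.1244]
tcp_rot: [[0.939, 0.003, 0.343], [-0.343, 0.001, 0.939], [0.002, -1.0, 0.002]]
contact_force: [-1.3, -2.0, 9.1]
grip_width: 0.042
```

carry_out:
  plan: [0,-0.3,0,0,30,0,-1,0,0,30,0,-1.8,0,0,30,0,-2.5,0,0,30,0,-2.5,0,0,30,0,-2.5,0,0,30]

```text
clock: 6.25
tcp_pos: [0.5111, 0.3024, 0.224]
tcp_rot: [[0.939, 0.003, 0.344], [-0.344, 0.001, 0.939], [0.002, -1.0, 0.002]]
contact_force: [-0.6, -0.0, -3.5]
grip_width: 0.0415
```

```bash
python3 - <<'E'
from h import *
W=arm.get_image('wrist'); o=arm.observe(); print(o['clock'],o['tcp_pos'],o['contact_force'],o['grip_width'],tool([.565,.088,.2243]))
S=arm.get_image('scene')
a=np.hstack([cv2.resize(S['color'][60:200,150:320],None,fx=3,fy=3),W['color']])[:, :]if 0 else None
b=cv2.resize(S['color'][60:200,140:310],(510,420)); cv2.imwrite('pics/l.png',cv2.resize(np.hstack([b,W['color']]),(800,314))[:,:,::-1])
E
```

```text
6.3 [0.51061545 0.30210168 0.22248402] [-0.45100319  0.2548236  -3.37953905] 0.04167133244555398 [ 3.11599143 -0.04625106 -4.5594709 ]
```

View pics/l.png

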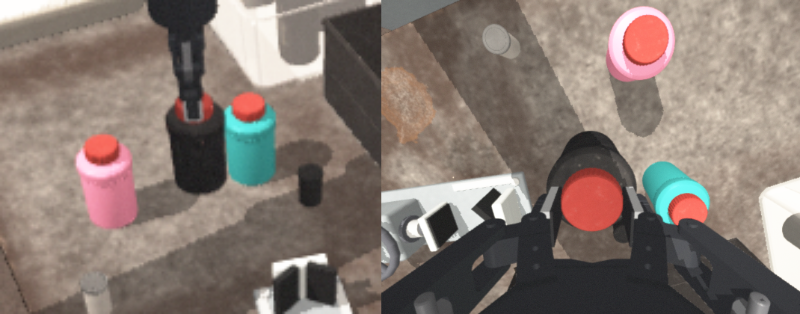

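The tank is held upright and centred between the fingers, with the foot about 98 mm up. I'll carry it over to the clamp.

carry_out:
  plan: [0.5,-0.1,-0.8,0,30,1.0,-0.1,-1.5,0,30,1.5,-0.1,-2.2,0,30,2.0,-0.1,-2.9,0,30,2.5,-0.1,-3.6,0,30,2.8,-0.1,-4.1,0,30,3.0,-0.1,-4.4,0,30,3.1,-0.1,-4.55,0,30,3.1,-0.1,-4.55,0,30,3.1,-0.1,-4.55,0,30,3.1,-0.1,-4.55,0,30]

```text
clock: 7.27
tcp_pos: [0.5645, 0.0896, 0.2258]
tcp_rot: [[0.939, -0.001, 0.343], [-0.343, 0.0, 0.939], [-0.001, -1.0, -0.0]]
contact_force: [0.7, -0.2, -2.3]
grip_width: 0.0417
```

```bash
python3 - <<'E'
from h import *
W=arm.get_image('wrist'); o=arm.observe(); print(o['clock'],o['tcp_pos'],o['contact_force'],o['grip_width'],tool([.565,.088,.1365]))
cv2.imwrite('pics/w3.png',W['color'][:,:,::-1])
E
```

```text
7.3167 [0.56453907 0.08976068 0.22600543] [-0.60335639  0.5130454  -2.96440825] 0.04199132146046691 [ 0.0271907   2.23762222 -0.03730606]
```

View pics/w3.png

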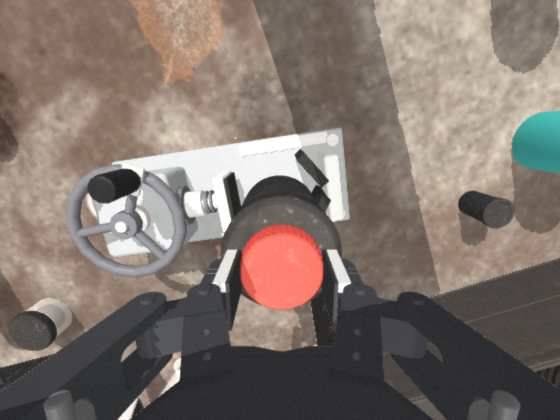

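The wrist view shows the tank above the clamp plate, with the ram at (228,195) on its left and the vee plate at (312,175) on its right. Lowering it now.

carry_out:
  plan: [0,0.5,0,0,30,0,1.0,0,0,30,0,1.4,0,0,30,0,1.7,0,0,30,0,1.9,0,0,30,0,2.05,0,0,30,0,2.1,0,0,30,0,2.15,0,0,30,0,2.15,0,0,30]

```text
clock: 8.07
tcp_pos: [0.5647, 0.0889, 0.1401]
tcp_rot: [[0.939, -0.001, 0.343], [-0.343, 0.0, 0.939], [-0.001, -1.0, -0.0]]
contact_force: [-2.3, -1.1, -4.8]
grip_width: 0.042
```

carry_out:
  plan: [0,0.03,0,0,30,0,0.06,0,0,30,0,0.09,0,0,30,0,0.09,0,0,30]

```text
clock: 8.4
tcp_pos: [0.5649, 0.0887, 0.1367]
tcp_rot: [[0.939, 0.0, 0.344], [-0.344, 0.0, 0.939], [0.0, -1.0, 0.0]]
contact_force: [-2.6, -2.5, -0.9]
grip_width: 0.0414
```

carry_out:
  plan: [0,0.03,0,0,30,0,0.04,0,0,30,0,0.04,0,0,30]

```text
clock: 8.65
tcp_pos: [0.5649, 0.0887, 0.1351]
tcp_rot: [[0.939, 0.0, 0.344], [-0.344, 0.0, 0.939], [0.0, -1.0, 0.0]]
contact_force: [-3.7, -2.5, -1.1]
grip_width: 0.0414
```

carry_out:
  plan: [0,0.03,0,0,30,0,0.05,0,0,30,0,0.05,0,0,30]

```text
clock: 8.9
tcp_pos: [0.5648, 0.0887, 0.133]
tcp_rot: [[0.939, -0.0, 0.344], [-0.344, 0.0, 0.939], [-0.0, -1.0, 0.0]]
contact_force: [-3.5, -2.8, -1.9]
grip_width: 0.0415
```

```bash
python3 - <<'E'
from h import *
S=arm.get_image('scene');W=arm.get_image('wrist'); o=arm.observe(); print(o['clock'],o['contact_force'],o['wrist_torque'])
a=cv2.resize(S['color'][110:260,210:340],None,fx=3,fy=3,interpolation=cv2.INTER_CUBIC)
b=cv2.resize(W['color'][120:330,150:410],(390,450*210//260+0))
b=cv2.resize(W['color'][110:370,150:384],(405,450))
cv2.imwrite('pics/p.png',np.hstack([a,b])[:,:,::-1])
E
```

```text
9.0 [-3.22909428 -3.35579931 -1.28066277] [-0.84148713  0.79627168 -0.07947048]
```

View pics/p.png

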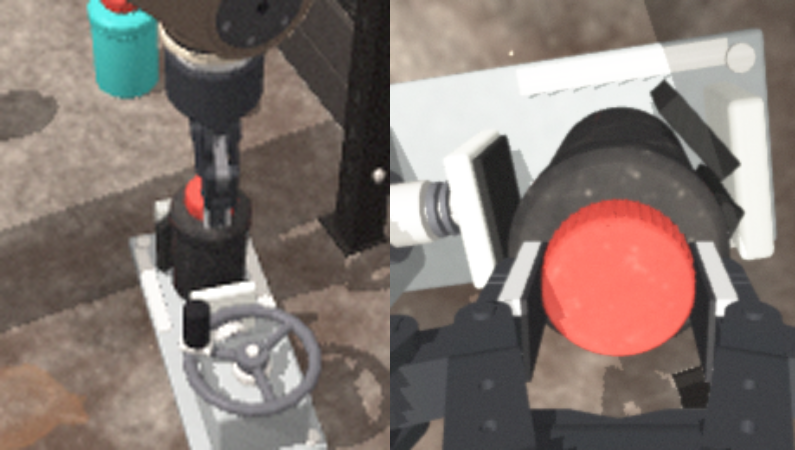

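The tank stands in the clamp but rubs the vee plate on the +x side: the lateral force of (−3.5, −2.8) N matches that plate's normal. I'll shift it a few mm away from there.

carry_out:
  plan: [-0.03,-0.06,-0.06,0,30,-0.06,-0.06,-0.13,0,30,-0.06,-0.06,-0.13,0,30,-0.06,-0.06,-0.13,0,30]

```text
clock: 9.33
tcp_pos: [0.561, 0.0847, 0.1357]
tcp_rot: [[0.939, 0.001, 0.344], [-0.344, 0.0, 0.939], [0.001, -1.0, 0.001]]
contact_force: [-0.5, 0.2, -2.4]
grip_width: 0.0418
```

Lateral force is gone. Lowering again.

carry_out:
  plan: [0,0.03,0,0,30,0,0.06,0,0,30,0,0.08,0,0,30,0,0.08,0,0,30]

```text
clock: 9.67
tcp_pos: [0.5608, 0.0847, 0.132]
tcp_rot: [[0.939, -0.0, 0.344], [-0.344, 0.0, 0.939], [-0.0, -1.0, 0.0]]
contact_force: [0.2, -0.5, -1.8]
grip_width: 0.042
```

carry_out:
  plan: [0,0.03,0,0,30,0,0.05,0,0,30,0,0.05,0,0,30,0,0.05,0,0,30]

```text
clock: 10.0
tcp_pos: [0.5608, 0.0847, 0.1302]
tcp_rot: [[0.939, -0.0, 0.344], [-0.344, 0.0, 0.939], [-0.0, -1.0, 0.0]]
contact_force: [-0.4, -0.2, -2.8]
grip_width: 0.0417
```

carry_out:
  plan: [0,0.03,0,0,30,0,0.06,0,0,30,0,0.09,0,0,30,0,0.09,0,0,30]

```text
clock: 10.33
tcp_pos: [0.5611, 0.0847, 0.1271]
tcp_rot: [[0.939, 0.001, 0.344], [-0.344, 0.0, 0.939], [0.001, -1.0, 0.0]]
contact_force: [-1.3, 0.5, 3.7]
grip_width: 0.0417
```

```bash
python3 - <<'E'
from h import *
def cap(c):
    c=c.astype(int); m=((c[...,0]>110)&(c[...,0]>c[...,1]*2)).astype(np.uint8)
    n,l,st,ce=cv2.connectedComponentsWithStats(m); k=1+np.argmax([s[4] if abs(s[0]+s[2]/2-282)<40 else 0 for s in st[1:]]); return st[k],ce[k].round(1)
for nm in ('w3',): print(nm,cap(cv2.imread('pics/w3.png')[:,:,::-1]))
W=arm.get_image('wrist');print('now',cap(W['color']))
o=arm.observe();print(o['tcp_pos'],o['contact_force'],o['clock'])
S=arm.get_image('scene')
for p in ([.561,.0847,.112],[.561,.0847,.128],[.561,.0847,.012]): print(proj(S,p))
cc=S['color'].astype(int)[110:215,215:320]; m=(cc[...,0]>130)&(cc[...,0]>cc[...,1]*2); y,x=np.nonzero(m); print('scene red rows',y.min()+110,y.max()+110,x.min()+215,x.max()+215,m.sum())
a=cv2.resize(S['color'][150:240,235:325],None,fx=5,fy=5,interpolation=cv2.INTER_CUBIC)
cv2.imwrite('pics/q.png',np.hstack([a,cv2.resize(W['color'][150:340,190:340],(355,450))])[:,:,::-1])
E
```

```text
w3 (array([ 240,  224,   84,   85, 1991], dtype=int32), array([285.3, 258.2]))
now (array([ 238,  225,   89,   91, 5481], dtype=int32), array([283.2, 268.9]))
[0.56107596 0.08470691 0.12712566] [-1.8230342   0.58771915  2.57099674] 10.3833
[280.22863811 181.45429559]
[280.26306659 177.03023999]
[280.02835756 207.19031912]
scene red rows 110 185 244 276 80
```

View pics/q.png

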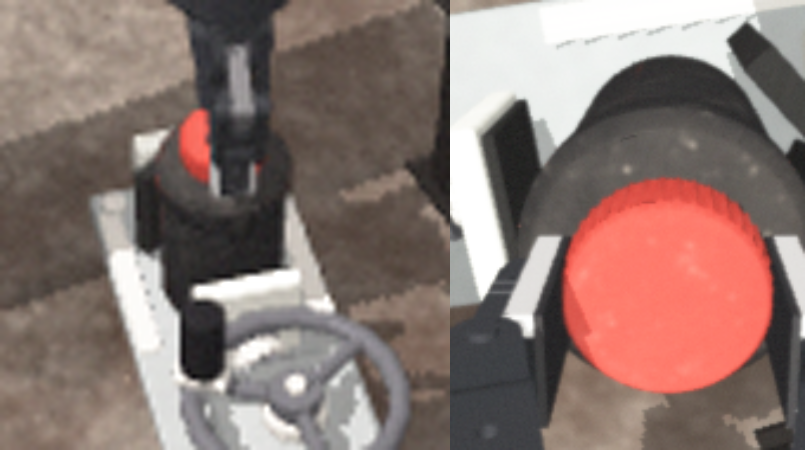

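The tank stands upright on the plate, close in front of the vee. The cap has slid up about 7 mm between the pads, so it is resting on the plate. I'll ease up, release and rise.

carry_out:
  plan: [0,-0.03,0,0,41,0,-0.03,0,0,44,0,-0.03,0,0,48,0,-0.03,0,0,56,0,-0.03,0,0,65,0,-0.03,0,0,75,0,-0.03,0,0,85,0,-0.03,0,0,85,0,-0.03,0,0,85,0,-0.3,0,0,85,0,-0.8,0,0,85,0,-1.6,0,0,85,0,-2.4,0,0,85,0,-2.4,0,0,85]
  squeeze: 20

```text
clock: 11.6
tcp_pos: [0.5627, 0.0848, 0.2291]
tcp_rot: [[0.939, 0.009, 0.343], [-0.343, 0.0, 0.939], [0.008, -1.0, 0.003]]
contact_force: [0.0, -0.6, 0.4]
grip_width: 0.0854
```

```bash
python3 - <<'E'
from h import *
W=arm.get_image('wrist');T=arm.get_image('top')
c=W['color'].astype(int); m=((c[...,0]>110)&(c[...,0]>c[...,1]*2)).astype(np.uint8)
n,l,st,ce=cv2.connectedComponentsWithStats(m)
for k in range(1,n):
    if st[k,4]>300: 
        y,x=np.nonzero(l==k); e=cv2.fitEllipse(cv2.findContours((l==k).astype(np.uint8),0,1)[0][0]); print(st[k],at(W,*ce[k],.126).round(4),e)
for q in ('vee_jaw','handle_centre'):
    for d in arm.look_for('wrist',q)[:2]: print(q,d)
o=arm.observe();print(o['clock'],o['tcp_pos'],o['contact_force'])
cc=T['color'].astype(int)[180:240,210:270]; m=(cc[...,0]>110)&(cc[...,1]<70); y,x=np.nonzero(m); print('top red',m.sum(),at(T,x.mean()+210,y.mean()+180,.126) if m.sum() else 0)
cv2.imwrite('pics/r.png',W['color'][:,:,::-1])
E
```

```text
[253 183  54  54 812] [0.5585 0.0911 0.126 ] ((279.73004150390625, 209.93113708496094), (52.48564529418945, 53.01567077636719), 173.4444122314453)
vee_jaw {'bbox': [301.4, 149.9, 348.4, 227.4], 'conf': 0.7}
handle_centre {'bbox': [94.7, 171.2, 149.6, 200.6], 'conf': 0.6}
11.8 [0.56037132 0.08462767 0.22227333] [ 0.01287601  0.83127677 -0.0951905 ]
top red 0 0
```

View pics/r.png

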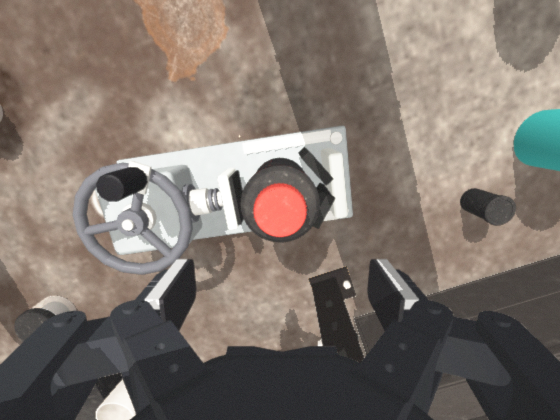

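The tank stands upright and free between the ram at (232,200) and the vee plates at (318,165) and (325,205). The handle's top end is at about (113,187) and the hub at (127,224). Next is the handle grasp; I've now used my 12 views and will go by numbers.

```bash
python3 - <<'E'
from h import *
W=arm.get_image('wrist');o=arm.observe();print(o['tcp_pos'],o['contact_force'])
print('handle top',at(W,112,187,.143),'rim centre',at(W,133,218,.093))
c=W['color'][160:210,90:165].astype(int).sum(2)<150
y,x=np.nonzero(c);print(x.min()+90,x.max()+90,y.min()+160,y.max()+160,x.mean()+90,y.mean()+160,at(W,x.mean()+90,y.mean()+160,.125))
print(tool([.4925,-.0235,.13]),tool([.4925,-.0235,.23]))
E
```

```text
[0.56034182 0.08462689 0.22187657] [0.87197184 0.51751511 0.82820556]
handle top [ 0.49194081 -0.01815781  0.143     ] rim centre [ 0.52310055 -0.0453688   0.093     ]
106 144 173 203 129.0854430379747 185.19462025316454 [ 0.49494365 -0.01622937  0.125     ]
[-0.66023667  2.29947344 -3.12026203] [-0.6640154  -0.20052339 -3.12151057]
```

carry_out:
  plan: [-0.2,0,-0.8,0,85,-0.4,0,-1.7,0,85,-0.6,0,-2.5,0,85,-0.66,0,-3.08,0,85,-0.66,0,-3.08,0,85,-0.66,0,-3.08,0,85,-0.66,0.6,-3.08,0,85,-0.66,1.2,-3.08,0,85,-0.66,1.5,-3.08,0,85,-0.66,1.5,-3.08,0,85,-0.66,1.5,-3.08,0,85]

```text
clock: 12.77
tcp_pos: [0.4939, -0.0213, 0.1621]
tcp_rot: [[0.939, -0.002, 0.343], [-0.343, 0.0, 0.939], [-0.002, -1.0, -0.0]]
contact_force: [0.4, 0.3, 0.2]
grip_width: 0.0851
```

```bash
python3 - <<'E'
from h import *
W=arm.get_image('wrist');o=arm.observe();print(o['clock'],o['tcp_pos'],o['contact_force'])
print('expected',proj(W,[.493,-.022,.143]),proj(W,[.493,-.022,.101]),'hub',proj(W,[.527,-.05,.098]))
for q in('handle_centre','wheel_axis'):
    for d in arm.trace('wrist',q)[:2]:
        y,x=np.nonzero(d['mask']);print(q,d['bbox'],d['conf'],x.mean(),y.mean(),at(W,x.mean(),y.mean(),.125))
g=W['color'][130:330,200:360].astype(int).sum(2)
m=(g<130).astype(np.uint8)
for r in range(0,200,8): print(130+r,''.join('#' if v else '.' for v in m[r,::3]))
cv2.imwrite('pics/g.png',W['color'][:,:,::-1])
E
```

```text
12.8167 [ 0.49414018 -0.02145548  0.16280435] [ 0.23024109 -0.43933423  0.45789456]
expected [278.81851408 260.29959728] [279.37446017 233.37025497] hub [259.41641388 285.76040201]
handle_centre [258.9, 226.0, 296.6, 278.5] 0.55 276.93915040183697 253.33754305396096 [ 0.49626954 -0.024586    0.125     ]
wheel_axis [189.7, 158.9, 492.4, 350.3] 0.85 304.8688317649759 244.8577767577079 [ 0.49685452 -0.00699841  0.125     ]
130 ......................................................
138 ......................................................
146 ......................................................
154 ......................................................
162 ......................................................
170 ......................................................
178 ......................................................
186 ......................................................
194 ......................................................
202 ......................................................
210 ......................................................
218 ......................................................
226 ..........................##..........................
234 .....................##########.......................
242 .....................#.##.#####.......................
250 ..............................##......................
258 ......................................................
266 ......................................................
274 ......................................................
282 ......................................................
290 ......................................................
298 ......................................................
306 ......................................................
314 ......................................................
322 ......................................................
```

carry_out:
  plan: [-0.04,0.4,-0.03,0,85,-0.04,0.8,-0.03,0,85,-0.04,0.8,-0.03,0,85,-0.04,0.8,-0.03,0,60,-0.04,0.8,-0.03,0,40,-0.04,0.8,-0.03,0,10,-0.04,0.8,-0.03,0,10,-0.04,0.8,-0.03,0,10,-0.04,0.8,-0.03,0,10,-0.04,0.8,-0.03,0,10,-0.04,0.8,-0.03,0,10,-0.04,0.8,-0.03,0,10]
  squeeze: 35

```text
clock: 13.92
tcp_pos: [0.4921, -0.0228, 0.1314]
tcp_rot: [[0.939, 0.001, 0.344], [-0.344, -0.0, 0.939], [0.001, -1.0, -0.0]]
contact_force: [-1.3, -2.6, 6.5]
grip_width: 0.0208
```

```bash
python3 - <<'E'
from h import *
o=arm.observe();print(o['clock'],o['tcp_pos'],o['contact_force'],o['grip_width'])
R=np.array(o['tcp_rot']); 
ax=np.array([.5275,-.0505]); h=np.array([.4925,-.0225]); print(np.linalg.norm(h-ax),np.degrees(np.arctan2(*(h-ax)[::-1])))
E
```

```text
13.9167 [ 0.49209791 -0.02284964  0.13141879] [-1.33938757 -2.56160357  6.5078865 ] 0.020813489671300787
0.044821869662029924 141.3401917459099
```

```bash
cat > t.py <<'E'
import sys,numpy as np
a0,st,n=map(float,sys.argv[1:4]); a=np.radians(a0-st*np.arange(1,int(n)+1)); b=np.radians(a0)
print(', '.join(f'{1.125*(np.cos(t)-np.cos(b)):.2f}, 0, {1.125*(np.sin(t)-np.sin(b)):.2f}, 0, 10' for t in a))
E
python3 t.py 161.4 5 20
```

```text
0.04, 0, 0.09, 0, 10, 0.08, 0, 0.18, 0, 10, 0.13, 0, 0.26, 0, 10, 0.19, 0, 0.34, 0, 10, 0.25, 0, 0.42, 0, 10, 0.32, 0, 0.49, 0, 10, 0.40, 0, 0.55, 0, 10, 0.48, 0, 0.60, 0, 10, 0.57, 0, 0.65, 0, 10, 0.66, 0, 0.69, 0, 10, 0.75, 0, 0.72, 0, 10, 0.84, 0, 0.74, 0, 10, 0.94, 0, 0.76, 0, 10, 1.04, 0, 0.77, 0, 10, 1.14, 0, 0.76, 0, 10, 1.23, 0, 0.75, 0, 10, 1.33, 0, 0.73, 0, 10, 1.43, 0, 0.71, 0, 10, 1.52, 0, 0.67, 0, 10, 1.60, 0, 0.63, 0, 10
```

Starting with 50°, then checking the forces.

carry_out:
  plan: [0.04,0,0.09,0,10,0.08,0,0.18,0,10,0.13,0,0.26,0,10,0.19,0,0.34,0,10,0.25,0,0.42,0,10,0.32,0,0.49,0,10,0.4,0,0.55,0,10,0.48,0,0.6,0,10,0.57,0,0.65,0,10,0.66,0,0.69,0,10]

```text
clock: 14.75
tcp_pos: [0.5253, -0.0057, 0.1314]
tcp_rot: [[0.939, -0.002, 0.343], [-0.343, -0.0, 0.939], [-0.002, -1.0, -0.001]]
contact_force: [-6.6, -0.6, 9.9]
grip_width: 0.0209
```

```bash
cat > s.py <<'E'
from h import *
import sys
o=arm.observe(); p=np.array(o['tcp_pos'][:2])-[.5275,-.0505]; F=np.array(o['contact_force'])
t=np.arctan2(p[1],p[0]); r=np.array([np.cos(t),np.sin(t)]); cw=np.array([np.sin(t),-np.cos(t)])
print(o['clock'],'r',np.linalg.norm(p).round(4),'ang',np.degrees(t).round(1),'Frad',(F[:2]@r).round(2),'Fpush',-(F[:2]@cw).round(2),F.round(1),o['grip_width'])
E
python3 s.py; python3 t.py 111.4 5 20
```

```text
14.75 r 0.0448 ang 92.8 Frad -0.25 Fpush 6.64 [-6.6 -0.6  9.9] 0.02091060330844565
0.09, 0, 0.03, 0, 10, 0.19, 0, 0.06, 0, 10, 0.29, 0, 0.07, 0, 10, 0.38, 0, 0.08, 0, 10, 0.48, 0, 0.08, 0, 10, 0.58, 0, 0.06, 0, 10, 0.68, 0, 0.05, 0, 10, 0.77, 0, 0.02, 0, 10, 0.86, 0, -0.02, 0, 10, 0.95, 0, -0.06, 0, 10, 1.03, 0, -0.11, 0, 10, 1.11, 0, -0.17, 0, 10, 1.19, 0, -0.23, 0, 10, 1.25, 0, -0.30, 0, 10, 1.32, 0, -0.38, 0, 10, 1.37, 0, -0.46, 0, 10, 1.42, 0, -0.55, 0, 10, 1.46, 0, -0.64, 0, 10, 1.49, 0, -0.73, 0, 10, 1.51, 0, -0.83, 0, 10
```

carry_out:
  plan: [0.09,-0.02,0.03,0,10,0.19,-0.03,0.06,0,10,0.29,-0.03,0.07,0,10,0.38,-0.03,0.08,0,10,0.48,-0.03,0.08,0,10,0.58,-0.03,0.06,0,10,0.68,-0.03,0.05,0,10,0.77,-0.03,0.02,0,10,0.86,-0.03,-0.02,0,10,0.95,-0.03,-0.06,0,10,1.03,-0.03,-0.11,0,10,1.11,-0.03,-0.17,0,10,1.19,-0.03,-0.23,0,10,1.25,-0.03,-0.3,0,10,1.32,-0.03,-0.38,0,10,1.37,-0.03,-0.46,0,10,1.42,-0.03,-0.55,0,10,1.46,-0.03,-0.64,0,10,1.49,-0.03,-0.73,0,10,1.51,-0.03,-0.83,0,10]

```text
clock: 16.42
tcp_pos: [0.5712, -0.0568, 0.1316]
tcp_rot: [[0.939, -0.001, 0.344], [-0.344, 0.002, 0.939], [-0.001, -1.0, 0.001]]
contact_force: [0.7, 7.5, -4.3]
grip_width: 0.0207
```

```bash
python3 s.py; python3 t.py 11.4 5 20
```

```text
16.4167 r 0.0441 ang -8.2 Frad -0.4 Fpush 7.49 [ 0.7  7.5 -4.3] 0.0207412854711342
0.02, 0, -0.10, 0, 10, 0.02, 0, -0.19, 0, 10, 0.02, 0, -0.29, 0, 10, 0.01, 0, -0.39, 0, 10, -0.01, 0, -0.49, 0, 10, -0.04, 0, -0.58, 0, 10, -0.07, 0, -0.67, 0, 10, -0.12, 0, -0.76, 0, 10, -0.17, 0, -0.84, 0, 10, -0.22, 0, -0.92, 0, 10, -0.29, 0, -1.00, 0, 10, -0.36, 0, -1.07, 0, 10, -0.44, 0, -1.13, 0, 10, -0.52, 0, -1.18, 0, 10, -0.60, 0, -1.23, 0, 10, -0.69, 0, -1.27, 0, 10, -0.79, 0, -1.30, 0, 10, -0.88, 0, -1.33, 0, 10, -0.98, 0, -1.34, 0, 10, -1.08, 0, -1.35, 0, 10
```

carry_out:
  plan: [0.02,0,-0.1,0,10,0.02,0,-0.19,0,10,0.02,0,-0.29,0,10,0.01,0,-0.39,0,10,-0.01,0,-0.49,0,10,-0.04,0,-0.58,0,10,-0.07,0,-0.67,0,10,-0.12,0,-0.76,0,10,-0.17,0,-0.84,0,10,-0.22,0,-0.92,0,10]

```text
clock: 17.25
tcp_pos: [0.5512, -0.0889, 0.1317]
tcp_rot: [[0.939, 0.002, 0.344], [-0.344, 0.001, 0.939], [0.002, -1.0, 0.001]]
contact_force: [6.3, 4.0, -8.1]
grip_width: 0.021
```

```bash
python3 s.py; python3 t.py -38.6 5 10
```

```text
17.25 r 0.0451 ang -58.3 Frad -0.06 Fpush 7.42 [ 6.3  4.  -8.1] 0.021036857258719628
-0.06, 0, -0.07, 0, 10, -0.14, 0, -0.14, 0, 10, -0.21, 0, -0.20, 0, 10, -0.29, 0, -0.26, 0, 10, -0.38, 0, -0.31, 0, 10, -0.47, 0, -0.35, 0, 10, -0.56, 0, -0.38, 0, 10, -0.66, 0, -0.40, 0, 10, -0.75, 0, -0.42, 0, 10, -0.85, 0, -0.42, 0, 10
```

carry_out:
  plan: [-0.06,0.01,-0.07,0,10,-0.14,0.01,-0.14,0,10,-0.21,0.01,-0.2,0,10,-0.29,0.01,-0.26,0,10,-0.38,0.01,-0.31,0,10,-0.47,0.01,-0.35,0,10,-0.56,0.01,-0.38,0,10,-0.66,0.01,-0.4,0,10,-0.75,0.01,-0.42,0,10,-0.85,0.01,-0.42,0,10]

```text
clock: 18.08
tcp_pos: [0.514, -0.0938, 0.1316]
tcp_rot: [[0.939, 0.003, 0.344], [-0.344, -0.001, 0.939], [0.004, -1.0, 0.0]]
contact_force: [6.9, -2.4, -6.6]
grip_width: 0.0211
```

```bash
python3 s.py; python3 t.py -88.6 5 10
```

```text
18.0833 r 0.0453 ang -107.3 Frad 0.29 Fpush 7.27 [ 6.9 -2.4 -6.6] 0.021111269021777474
-0.10, 0, 0.00, 0, 10, -0.20, 0, 0.01, 0, 10, -0.29, 0, 0.03, 0, 10, -0.39, 0, 0.06, 0, 10, -0.48, 0, 0.09, 0, 10, -0.57, 0, 0.14, 0, 10, -0.65, 0, 0.19, 0, 10, -0.73, 0, 0.25, 0, 10, -0.80, 0, 0.31, 0, 10, -0.87, 0, 0.38, 0, 10
```

Total is 250° and it is still free (7.3 N).

carry_out:
  plan: [-0.1,0,0,0,10,-0.2,0,0.01,0,10,-0.29,0,0.03,0,10,-0.39,0,0.06,0,10,-0.48,0,0.09,0,10,-0.57,0,0.14,0,10,-0.65,0,0.19,0,10,-0.73,0,0.25,0,10,-0.8,0,0.31,0,10,-0.87,0,0.38,0,10]

```text
clock: 18.92
tcp_pos: [0.4862, -0.068, 0.1316]
tcp_rot: [[0.939, 0.003, 0.344], [-0.344, -0.002, 0.939], [0.003, -1.0, -0.001]]
contact_force: [3.4, -8.3, -6.3]
grip_width: 0.021
```

```bash
python3 s.py; python3 t.py -138.6 5 10
```

```text
18.9167 r 0.0448 ang -157.1 Frad 0.16 Fpush 8.98 [ 3.4 -8.3 -6.3] 0.0210331276171826
-0.06, 0, 0.08, 0, 10, -0.12, 0, 0.16, 0, 10, -0.16, 0, 0.24, 0, 10, -0.20, 0, 0.33, 0, 10, -0.24, 0, 0.43, 0, 10, -0.26, 0, 0.52, 0, 10, -0.27, 0, 0.62, 0, 10, -0.28, 0, 0.72, 0, 10, -0.28, 0, 0.81, 0, 10, -0.27, 0, 0.91, 0, 10
```

Now +1.6 N. Taking shorter steps.

carry_out:
  plan: [-0.06,0,0.08,0,10,-0.12,0,0.16,0,10,-0.16,0,0.24,0,10,-0.2,0,0.33,0,10,-0.24,0,0.43,0,10]

```text
clock: 19.33
tcp_pos: [0.4826, -0.0485, 0.1316]
tcp_rot: [[0.939, 0.001, 0.343], [-0.343, -0.002, 0.939], [0.001, -1.0, -0.001]]
contact_force: [-0.4, -11.3, -2.9]
grip_width: 0.0211
```

```bash
python3 s.py; python3 t.py -163.6 5 8
```

```text
19.3333 r 0.045 ang 177.5 Frad -0.1 Fpush 11.29 [ -0.4 -11.3  -2.9] 0.021101747056501023
-0.02, 0, 0.10, 0, 10, -0.04, 0, 0.19, 0, 10, -0.05, 0, 0.29, 0, 10, -0.04, 0, 0.39, 0, 10, -0.03, 0, 0.49, 0, 10, -0.01, 0, 0.58, 0, 10, 0.01, 0, 0.68, 0, 10, 0.05, 0, 0.77, 0, 10
```

carry_out:
  plan: [-0.02,0,0.1,0,10,-0.04,0,0.19,0,10,-0.05,0,0.29,0,10,-0.04,0,0.39,0,10]

```text
clock: 19.67
tcp_pos: [0.4856, -0.0332, 0.1315]
tcp_rot: [[0.939, -0.001, 0.343], [-0.343, -0.001, 0.939], [-0.0, -1.0, -0.002]]
contact_force: [-3.1, -11.4, -0.4]
grip_width: 0.0208
```

```bash
python3 s.py; python3 t.py 176.4 5 3
```

```text
19.6667 r 0.0453 ang 157.6 Frad -1.51 Fpush 11.71 [ -3.1 -11.4  -0.4] 0.020770154190485907
0.01, 0, 0.10, 0, 10, 0.03, 0, 0.19, 0, 10, 0.06, 0, 0.29, 0, 10
```

carry_out:
  plan: [0.01,0,0.1,0,10,0.03,0,0.19,0,10]

```text
clock: 19.83
tcp_pos: [0.4891, -0.0264, 0.1315]
tcp_rot: [[0.939, -0.002, 0.343], [-0.343, -0.001, 0.939], [-0.001, -1.0, -0.002]]
contact_force: [-5.8, -11.0, 2.4]
grip_width: 0.0209
```

```bash
python3 s.py
```

```text
19.8333 r 0.0454 ang 147.9 Frad -0.96 Fpush 12.38 [ -5.8 -11.    2.4] 0.020862678651522186
```

carry_out:
  plan: [0,0,0,0,10,0,0,0,0,10,0,0,0,0,10,0,0,0,0,10]

```text
clock: 20.17
tcp_pos: [0.4893, -0.0261, 0.1316]
tcp_rot: [[0.939, -0.001, 0.343], [-0.343, -0.001, 0.939], [-0.001, -1.0, -0.001]]
contact_force: [-2.9, -6.0, 0.4]
grip_width: 0.0214
```

```bash
python3 s.py
```

```text
20.1667 r 0.0453 ang 147.5 Frad -0.73 Fpush 6.6 [-2.9 -6.   0.4] 0.02139477411694523
```

Extra push on turning is about 5.2 N; a line through the last four points gives 3.4 N/rad, as specified. Letting go and retreating upward.

carry_out:
  plan: [0,0,0,0,24,0,0,0,0,28,0,0,0,0,36,0,0,0,0,50,0,0,0,0,65,0,0,0,0,80,0,0,0,0,80,0,0,0,0,80,0,-0.5,0,0,80,0,-1.2,0,0,80,0,-2,0,0,80,0,-2.8,0,0,80,0,-3,0,0,80,0,-3,0,0,80,0,-3,0,0,80]
  squeeze: 20

```text
clock: 21.42
tcp_pos: [0.4895, -0.0256, 0.2511]
tcp_rot: [[0.939, 0.0, 0.344], [-0.344, 0.0, 0.939], [0.0, -1.0, 0.0]]
contact_force: [-0.4, -0.6, -0.0]
grip_width: 0.0803
```

```bash
python3 - <<'E'
from h import *
W=arm.get_image('wrist');T=arm.get_image('top');o=arm.observe();print(o['clock'],o['tcp_pos'],o['contact_force'],o['grip_width'])
print('handle expected',proj(W,[.4893,-.0263,.143]),proj(W,[.4893,-.0263,.101]))
for d in arm.look_for('wrist','handle_centre')[:2]: print(d)
c=W['color'].astype(int); m=((c[...,0]>110)&(c[...,0]>c[...,1]*2)).astype(np.uint8)
n,l,st,ce=cv2.connectedComponentsWithStats(m)
for k in range(1,n):
    if st[k,4]>200:
        (u,v),r=cv2.minEnclosingCircle(np.argwhere(l==k)[:,::-1].astype(np.float32)); print(st[k],u,v,r,at(W,u,v,.126))
E
python3 -c "print()"
```

```text
21.5167 [ 0.48924373 -0.02556963  0.25008027] [ 0.07298117 -0.54525964  0.06832838] 0.079850308685247
handle expected [280.00566883 214.24580997] [280.21292997 201.8827883 ]
{'bbox': [266.4, 196.9, 293.7, 227.4], 'conf': 0.66}
{'bbox': [545.3, 210.0, 560.0, 234.6], 'conf': 0.63}
[ 401  211   53   49 1569] 427.3365478515625 234.0 26.355606079101562 [0.55784668 0.09130338 0.126     ]
```

```bash
python3 - <<'E'
from h import *
S=arm.get_image('scene');W=arm.get_image('wrist')
for nm,i in (('scene',S),('wrist',W)):
    for d in arm.trace(nm,'tank_cap')[:4]:
        b=d['bbox']; print(nm,round(d['conf'],2),b)
    P=[.5595,.092]
    ring=lambda r,z:[proj(i,[P[0]+r*np.cos(t),P[1]+r*np.sin(t),z]) for t in np.linspace(0,6.28,60)]
    e=np.array(ring(.022,.128)+ring(.034,.112)+ring(.034,.092)+ring(.033,.012)); print('expected upright',e.min(0).round(1),e.max(0).round(1))
    e=np.array(ring(.022,.128)+ring(.022,.112)); print('cap exp',e.min(0).round(1),e.max(0).round(1))
    c=i['color'].astype(int); m=((c[...,0]>110)&(c[...,0]>c[...,1]*2)).astype(np.uint8)
    n,l,st,ce=cv2.connectedComponentsWithStats(m)
    for k in range(1,n):
        if st[k,4]>30: print('red',st[k])
E
```

```text
scene 0.78 [173.2, 123.0, 200.2, 160.3]
scene 0.52 [240.7, 118.0, 255.2, 144.4]
expected upright [265.  169.1] [291.9 215. ]
cap exp [269.6 169.1] [287.2 186.1]
red [178 120  15  14 171]
red [283 171   5  13  44]
red [383 375  34  15 179]
red [434 393   6  17  57]
wrist 0.59 [364.1, 179.6, 454.4, 262.1]
expected upright [360.3 179.1] [458.1 263.5]
cap exp [398.8 208.8] [454.9 259.3]
red [ 402  212   53   48 1630]
```

The tank's outline in the wrist view matches an upright tank to within about 4 px, and the handle is where I left it. Handing in.

```bash
python3 -c "
from station import arm
print(arm.observe()['contact_force'],arm.observe()['clock']); print(arm.close_job())"
```

```text
[0.17833978 0.07908568 0.7393934 ] 21.7667
the job is handed in; nothing more can be done
None
```

I stood the tank on the clamp's base plate, let go of it, wound the wheel about 353° clockwise by its handle, let go and handed in at 21.8 s. No verdict was reported.

- **Wheel:** it ran free at about 7.2 N and took 12.4 N at the end, so about 5.2 N extra. The rise was about 3.4 N per rad against the 3.5 expected of a seated tank. I work that out to about 58 N on the vee jaw, which I could not measure directly.
- **Tank:** its outline in the last wrist picture fits an upright tank at about (0.560, 0.092) to within 4 px.
- **Robot:** the handle stayed where I left it, and the arm was clear and touching nothing at hand-in.

**Checks that disagreed:**
- My first estimate of the seat, (0.568, 0.098), is about 10 mm from where the tank now sits. The tank rubbed one vee plate while going down, so I moved it about 5 mm away before setting it down. That it is seated rests on the wheel's force rise.
- The cap slid about 7 mm between the pads as it went down.
- With the wheel halted, the push read 6.6 N. That alone says little, so I relied on the readings taken while turning.
- The gripper hid part of the tank in the last scene picture. I did not measure the bystanders again, but saw no sign of touching them.

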